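# Screw down the big balm jar's lid with the lid key

### The arm

A 7-joint arm with a two-finger parallel gripper is mounted at the origin on the work surface. World frame = base frame: x ahead of the robot, y to its left, z up, the work surface at z = 0. Lengths are in m, angles in rad, forces in N, time in s.
With the tool pointing down it reaches from about 0.35 to 0.9 m from the base axis. Payload 8.1 kg.
Tool frame: the origin (TCP) lies midway between the tips of the shut fingers; the grasp point (between the pads) lies 19 mm behind it; y points along the fingers, x is the direction in which the jaws open and shut, and the axes are right-handed (so a half turn about y gives the same grasp; the last joint's range is limited). The gripper opens to 85 mm and grips with 20 to 120 N. Pads are 22 mm wide; open, the fingers measure 114 mm over their backs; the gripper's body (76 mm by 85 mm) begins 54 mm behind the grasp point. The pads swing forward as they close: fully open they stand 13 mm farther back than shut.
Start: joints at [-1.28, 0.434, 0.025, 1.573, -0.012, 1.134, -0.075], TCP at [0.24, 0.577, 0.231] pointing down, gripper open.
Joint ranges: [-2.62, 2.62], [-0.44, 2.09], [-1.27, 1.32], [0.08, 2.57], [-1.32, 4.46], [0.12, 2], [-2.74, 2.74]. Speed limits (rad/s): [2.22, 2.22, 3.01, 3.01, 3.14, 3.14, 3.14].

### API

Orientations are given as a unit quaternion [w, x, y, z].
In Python, from bench import arm gives the robot as it stands.
- The arm moves only by the tool apply_moves, never from a script. Its argument "deltas" is a list of rows, each a list of 5 numbers: the shift along the tool's x, y, z in m, then the turn about the tool's y in rad, then the finger opening in m, from 0 to 0.0854. A call has 1 to 20 rows; each row shifts and turns the commanded pose from where the row before left it, along the tool's axes as they then stand; what a row does not reach is not made up. A row lasts 1/10 s, in which the tool goes at most 50 mm and 8.59 degrees, less where a joint would pass 70% of its speed; a pose out of reach is approached as far as the arm can. A call with a gripper value outside its range is refused whole. The fingers move at their own pace and stop on an object; the grip force is fixed at half the most. Time passes only in rows, so rows that do not move let the fingers close. It gives the time, the measured TCP pose, the force and the opening at its end, in the units of the state.
- arm.get_state(): the state, without advancing time (a new reading comes with each control period).
- arm.capture(name): name is "scene" or "top"; returns (picture, depth): 420x560x3 uint8, red, green, blue; 420x560 float32, m along the optical axis (not along the pixel's ray), 0 where there is no reading.
- arm.calibration(name): a dict with "intrinsics" (3x3 intrinsics, pixels), "k1" (the pictures are not rectified: a ray, as slopes to the right and down, at radius r is drawn at 1 + k1 r^2 times it, then the intrinsics apply), "R" (3x3) and "t" (3): a world point X has camera coordinates R X + t. Camera axes: x right, y down, z forward; pixel columns grow to the right and rows downward; lengths in m; the calibration is good to about 2 mm. A picture is of the moment at which its call begins. calibration takes no time and is no camera call.
- arm.job_done(): hands the job in, once; it reports no verdict.
The state is a dict: "time": time; "qpos": joint angles; "qd": joint speeds; "effort": joint torques, N m; "tool_pos": TCP position; "tool_rot": TCP orientation; "ft_force": force on the tool from outside, world axes, zero at the start; "wrist_torque": the same for the moment, N m; "gripper_width": finger opening in m.
Only numpy, scipy, OpenCV 4.12 (cv2) and the standard library are available. Lean on these libraries where they do the work, as an engineer would, in place of code of your own. Each camera call takes 0.05 s, during which the arm holds its last target. There are 200 camera calls.

### The job

The lid of the biggest jar is only set on loosely. Stand the lid key square and fully down over the raised grip on that lid, centred on it, before turning anything, then use the key to turn the lid clockwise (seen from above) until it stops; turn it only with the key, not with the fingers. Let go and leave the key standing upright on the lid to mark the jar as done.

Things in the scene. Friction and masses are not known exactly. Their poses are not given: they have to be found in the camera images.
- key: Lid key, loose, upright, 100 mm tall, about 140 g. Origin: at its feet on its axis; z up. Wooden paddle handle 44 mm along x, 22 mm along y (grip across y), 34 to 100 mm up. Below it a grey disc, 68 mm wide, 20 to 34 mm up; under it two prongs 20 mm deep, 56 mm along x, 9 mm thick, with a 22 mm slot between, open along x. Half a turn is the same. Not the stamp with like handle and solid 42 mm foot.
- jar: Biggest of three glass jars in fixed square wooden blocks: block 104 mm square, 28 mm high, jar 80 mm wide, metal lid 84 mm wide (the other two lids are 58 mm wide). It does not move. Origin: centre of the block's underside on the table; z up, the jar's axis. The lid's flat top face is 92 mm up.
- lid (a joint): Turn of the big jar's lid, rad, growing clockwise seen from above; loose at the start (0 to 0.15), tight against its stop at 1.05. It stays where it is left; turning it takes about 0.15 N m. It does not rise or sink.
- lid_top (a point): Centre of the flat top face of the big jar's lid, on its axis; turns with the lid. x runs along the raised straight grip (52 mm long, 7 mm thick, 14 mm high above this face, centred); z up. Key fully down: the grip lies in its slot with 7 mm play either side, so the key turns about 0.3 rad before the prongs catch it, and the prongs' feet stand on this face.
Things that resemble listed ones, but are neither listed nor needed, are in the scene too. Leave any pink or red look-alike of the key alone.

How it is judged:
By the outcome, as a careful person would: the job done as asked, in the order asked, and still so for the second after the job is handed in, with the robot touching nothing.
It also fails if it takes over 42 s, if anything falls off the work surface, if the arm or the gripper's body presses on something with over 40 N, if the wrist force passes 120 N, or if a joint passes its speed limit or range.

## Working session

There is one attempt and no reset: what is moved stays moved. The work goes in short steps, Python scripts to look and compute and a tool call to move; the robot and the scene stay as the last step left them, time stands still between calls to the robot, and variables do not carry over. Pictures are saved under pics/ and viewed, about 8 in all and at most 12, crops included, and the job is handed in when it is done.

Besides the shell and the picture viewer there is one more tool, called after "Emit:" in YAML: its name, and indented under it one key for each argument. apply_moves: Moves the arm, as the interface text tells. Its arguments: {"type":"object","properties":{"deltas":{"type":"array"}},"required":["deltas"]}

```bash
mkdir -p pics; cat > h.py <<'E'
import numpy as np, cv2
from bench import arm
def snap(name,tag):
    p,d=arm.capture(name); np.savez(f'pics/{tag}.npz',p=p,d=d)
    cv2.imwrite(f'pics/{tag}.png',p[:,:,::-1]); return p,d
def cloud(name,d):
    c=arm.calibration(name);K=np.array(c['intrinsics'],float);h,w=d.shape
    u,v=np.meshgrid(np.arange(w),np.arange(h))
    q=cv2.undistortPoints(np.stack([u,v],-1).reshape(-1,1,2).astype(float),K,np.array([c['k1'],0,0,0.])).reshape(h,w,2)
    X=np.concatenate([q*d[...,None],d[...,None]],-1)
    W=(X-np.array(c['t']).ravel())@np.array(c['R'])
    W[d<=0]=np.nan; return W
E
python3 - <<'E'
from h import *
for n in('scene','top'):
    p,d=snap(n,n+'0'); W=cloud(n,d); print(n,arm.calibration(n))
s=arm.get_state();print({k:np.round(v,3) for k,v in s.items()})
a=cv2.imread('pics/scene0.png');b=cv2.imread('pics/top0.png')
E
```

```text
scene {'intrinsics': array([[507.29788837,   0.        , 278.50604349],
       [  0.        , 507.29788837, 210.79805329],
       [  0.        ,   0.        ,   1.        ]]), 'k1': -0.013074912629936375, 'R': array([[ 0.75108854,  0.65996506,  0.01766694],
       [ 0.52484219, -0.58064733, -0.6224061 ],
       [-0.40050802,  0.47675445, -0.78249506]]), 't': array([-0.38422102, -0.16335126,  1.31564896])}
top {'intrinsics': array([[471.56091475,   0.        , 276.08907746],
       [  0.        , 471.56091475, 205.00475871],
       [  0.        ,   0.        ,   1.        ]]), 'k1': -0.052682137396803906, 'R': array([[-2.57445749e-02, -9.99662287e-01, -3.53969945e-03],
       [-9.90379249e-01,  2.59867768e-02, -1.35917732e-01],
       [ 1.35963816e-01,  6.50065782e-06, -9.90713804e-01]]), 't': array([0.01733222, 0.4726337 , 0.85254703])}
{'time': np.float64(0.1), 'qpos': array([-1.28 ,  0.435,  0.025,  1.574, -0.012,  1.134, -0.075]), 'qd': array([ 0.   ,  0.001, -0.001, -0.003,  0.001,  0.   , -0.001]), 'effort': array([ 4.0000e-03, -6.7175e+01,  1.0290e+00, -3.1690e+01,  1.6000e-02,
        7.0000e-03,  0.0000e+00]), 'tool_pos': array([0.24 , 0.577, 0.231]), 'tool_rot': array([-0.588,  0.588,  0.392, -0.393]), 'ft_force': array([ 1.535,  0.023, -0.141]), 'wrist_torque': array([0.002, 0.024, 0.003]), 'gripper_width': np.float64(0.085)}
```

View pics/top0.png

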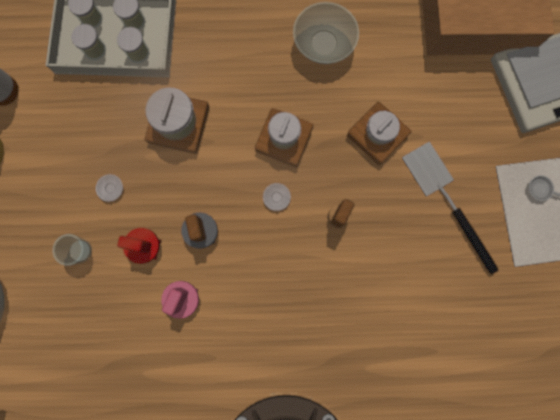

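View pics/scene0.png

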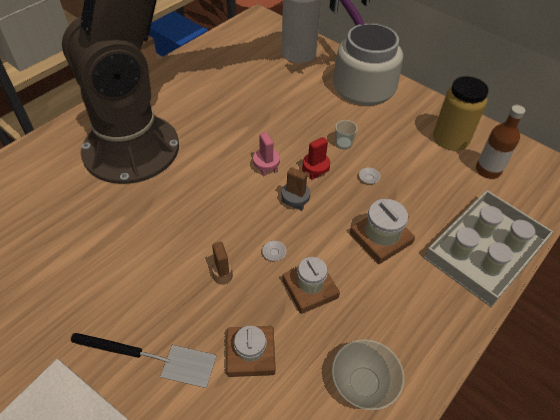

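The top view shows the grey key with its wooden handle at px (198,230), with the red look-alike at (140,245) and the pink one at (180,300). The big jar is at (172,112), its grip running nearly vertical in the picture. The stamp is at (342,212). Next I'll measure the key and jar.

```bash
cat >> h.py <<'E'
def rect(W,c,r,z0,z1):
    m=(np.hypot(W[...,0]-c[0],W[...,1]-c[1])<r)&(W[...,2]>z0)&(W[...,2]<z1)
    P=W[m][:,:2]
    if len(P)<5: return len(P)
    (cx,cy),(w,h),a=cv2.minAreaRect((P*1000).astype(np.float32))
    if w<h: a+=90; w,h=h,w
    return len(P),np.round([cx,cy,w,h,(a+90)%180-90],1),'med z',round(float(np.median(W[m][:,2])),4)
E
python3 - <<'E'
from h import *
for n in('top','scene'):
    W=cloud(n,np.load(f'pics/{n}0.npz')['d'])
    if n=='top':
        k=W[228,194][:2]; j=W[115,178][:2]; rd=W[245,130];pk=W[300,175]
        print(k,j,'red',rd,'pink',pk)
    print(n,'handle top',rect(W,k,.05,.094,.11)); print(' handle',rect(W,k,.05,.045,.11)); print(' disc',rect(W,k,.05,.025,.04))
    print(' lid',rect(W,j,.07,.085,.096),' grip',rect(W,j,.06,.1,.112),'block',rect(W,j,.09,.02,.034))
E
```

```text
[0.42716905 0.14721809] [0.63359786 0.17799117] red [0.40070183 0.25840697 0.10009738] pink [0.3057742  0.180373   0.10008304]
top handle top (317, array([430.6, 149.8,  43.6,  22.4,  13.4]), 'med z', 0.1003)
 handle (432, array([430.3, 149.7,  44.2,  22.5,  13.4]), 'med z', 0.0993)
 disc (600, array([430.5, 149.3,  66.2,  65.6,  88.6]), 'med z', 0.0351)
 lid (1489, array([645. , 195.9,  84.6,  83.1,  17. ]), 'med z', 0.0928)  grip (141, array([645.1, 196.1,  52.6,   8. , -16.3]), 'med z', 0.106) block (1081, array([644.3, 195.8, 105.2, 104.7,  75.7]), 'med z', 0.0284)
scene handle top (158, array([432. , 149.5,  44. ,  24. ,  12.7]), 'med z', 0.099)
 handle (432, array([432.1, 149.3,  44.2,  24.3,  12.7]), 'med z', 0.0841)
 disc (334, array([434.6, 145.1,  66.5,  58.3,  36.2]), 'med z', 0.0336)
 lid (875, array([646.8, 195.2,  83.7,  82.5, -56.3]), 'med z', 0.092)  grip (99, array([647.4, 195.5,  52.7,   9.7, -15.1]), 'med z', 0.1049) block (829, array([646.8, 194.6, 105.3, 104.2, -14.3]), 'med z', 0.0277)
```

```bash
python3 - <<'E'
from h import *
from scipy.spatial.transform import Rotation as R
s=arm.get_state(); M=R.from_quat(np.array(s['tool_rot'])[[1,2,3,0]]).as_matrix(); print(np.round(M,3), 'yaw x',np.degrees(np.arctan2(M[1,0],M[0,0])))
A=np.array([.24,.577]);B=np.array([.431,.15]);u=(B-A)/np.linalg.norm(B-A)
for n in('top','scene'):
    W=cloud(n,np.load(f'pics/{n}0.npz')['d']); q=W[...,:2]-A
    t=q@u; l=q@np.array([-u[1],u[0]])
    for a in np.arange(-.1,.55,.05):
        m=(abs(l)<.1)&(t>a)&(t<=a+.05)
        print(n,round(a,2),m.sum(), np.nanmax(W[m][:,2]).round(3) if m.any() else None)
E
```

```text
[[ 0.384 -0.    -0.923]
 [ 0.923 -0.001  0.384]
 [-0.001 -1.    -0.   ]] yaw x 67.43552069191355
top -0.1 0 None
top -0.05 4 0.001
top 0.0 919 0.006
top 0.05 2425 0.033
top 0.1 2643 0.006
top 0.15 2527 0.006
top 0.2 2751 0.061
top 0.25 2828 0.063
top 0.3 2323 0.104
top 0.35 2884 0.105
top 0.4 2655 0.101
top 0.45 2736 0.104
top 0.5 2648 0.038
scene -0.1 480 0.178
scene -0.05 694 0.26
scene 0.0 1308 0.281
scene 0.05 2241 0.167
scene 0.1 815 0.006
scene 0.15 636 0.006
scene 0.2 947 0.062
scene 0.25 1023 0.061
scene 0.3 741 0.103
scene 0.35 1665 0.104
scene 0.4 1047 0.103
scene 0.45 1916 0.103
scene 0.5 1481 0.037
```

Emit:
apply_moves:
  deltas:
    - [-0.0229, 0, -0.0243, 0, 0.055]
    - [-0.0229, 0, -0.0243, 0, 0.055]
    - [-0.0229, 0, -0.0243, 0, 0.055]
    - [-0.0229, 0, -0.0243, 0, 0.055]
    - [-0.0229, 0, -0.0243, 0, 0.055]
    - [-0.0229, 0, -0.0243, 0, 0.055]
    - [-0.0229, 0, -0.0243, 0, 0.055]
    - [-0.0229, 0, -0.0243, 0, 0.055]
    - [-0.0229, 0, -0.0243, 0, 0.055]
    - [-0.0229, 0, -0.0243, 0, 0.055]
    - [-0.0229, 0, -0.0243, 0, 0.055]
    - [-0.0229, 0, -0.0243, 0, 0.055]
    - [-0.0229, 0, -0.0243, 0, 0.055]
    - [-0.0229, 0, -0.0243, 0, 0.055]
    - [0, 0, 0, -0.104, 0.055]
    - [0, 0, 0, -0.104, 0.055]
    - [0, 0, 0, -0.104, 0.055]
    - [0, 0, 0, -0.104, 0.055]
    - [0, 0, 0, -0.104, 0.055]
    - [0, 0, 0, -0.104, 0.055]

```text
time: 2.1
tool_pos: [0.4307, 0.1504, 0.2311]
tool_rot: [0.438, -0.438, -0.555, 0.555]
ft_force: [-0.1, 0.6, 0.1]
gripper_width: 0.0549
```

Emit:
apply_moves:
  deltas:
    - [0, 0.022, 0, 0, 0.055]
    - [0, 0.022, 0, 0, 0.055]
    - [0, 0.022, 0, 0, 0.055]
    - [0, 0.022, 0, 0, 0.055]
    - [0, 0.022, 0, 0, 0.055]
    - [0, 0.022, 0, 0, 0.055]
    - [0, 0.022, 0, 0, 0.055]
    - [0, 0.011, 0, 0, 0.055]
    - [0, 0.011, 0, 0, 0.055]
    - [0, 0, 0, 0, 0.055]

```text
time: 3.1
tool_pos: [0.4304, 0.1503, 0.0545]
tool_rot: [0.44, -0.439, -0.554, 0.555]
ft_force: [-0.3, 0.0, -0.6]
gripper_width: 0.0549
```

```bash
python3 - <<'E'
from h import *
for n in('top','scene'): snap(n,n+'1')
a=cv2.imread('pics/scene1.png')[100:260,200:420];b=cv2.imread('pics/top1.png')[160:320,90:310]
cv2.imwrite('pics/c1.png',cv2.resize(np.hstack([a,b]),None,fx=1.8,fy=1.8))
s=arm.get_state();print(s['tool_pos'],s['ft_force'],s['gripper_width'])
E
```

```text
[0.43122864 0.15063886 0.05566826] [ 0.29397245 -0.23904714  0.09739985] 0.05504342966888498
```

View pics/c1.png

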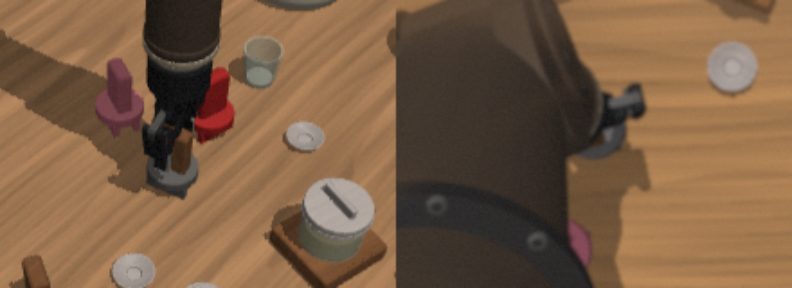

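The fingers straddle the brown handle of the grey key (left crop, about (178,150)), clear of the red look-alike. Next: close and lift.

Emit:
apply_moves:
  deltas:
    - [0, 0, 0, 0, 0.01]
    - [0, 0, 0, 0, 0.01]
    - [0, 0, 0, 0, 0.01]
    - [0, 0, 0, 0, 0.01]
    - [0, 0, 0, 0, 0.01]
    - [0, 0, 0, 0, 0.01]
    - [0, 0, 0, 0, 0.01]
    - [0, 0, 0, 0, 0.01]
    - [0, -0.005, 0, 0, 0.01]
    - [0, -0.01, 0, 0, 0.01]
    - [0, -0.02, 0, 0, 0.01]
    - [0, -0.02, 0, 0, 0.01]
    - [0, -0.02, 0, 0, 0.01]
    - [0, -0.02, 0, 0, 0.01]
    - [0, -0.02, 0, 0, 0.01]
    - [0, -0.02, 0, 0, 0.01]
    - [0, -0.005, 0, 0, 0.01]
    - [0, 0, 0, 0, 0.01]

```text
time: 5.0
tool_pos: [0.4312, 0.1507, 0.1961]
tool_rot: [-0.439, 0.44, 0.555, -0.553]
ft_force: [0.3, -0.1, -1.5]
gripper_width: 0.0216
```

Emit:
apply_moves:
  deltas:
    - [-0.0006, 0, -0.022, 0, 0.01]
    - [-0.0006, 0, -0.022, 0, 0.01]
    - [-0.0006, 0, -0.022, 0, 0.01]
    - [-0.0006, 0, -0.022, 0, 0.01]
    - [-0.0006, 0, -0.022, 0, 0.01]
    - [-0.0006, 0, -0.022, 0, 0.01]
    - [-0.0006, 0, -0.022, 0, 0.01]
    - [-0.0006, 0, -0.022, 0, 0.01]
    - [-0.0006, 0, -0.022, 0, 0.01]
    - [-0.0006, 0, -0.0212, 0, 0.01]
    - [0, 0, 0, 0.085, 0.01]
    - [0, 0, 0, 0.085, 0.01]
    - [0, 0, 0, 0.085, 0.01]
    - [0, 0, 0, 0.085, 0.01]
    - [0, 0, 0, 0.085, 0.01]
    - [0, 0, 0, 0.085, 0.01]
    - [0, 0, 0, 0, 0.01]
    - [0, 0, 0, 0, 0.01]

```text
time: 6.8
tool_pos: [0.6452, 0.1946, 0.1941]
tool_rot: [0.564, -0.564, -0.425, 0.427]
ft_force: [-0.4, -0.4, -1.1]
gripper_width: 0.0216
```

```bash
cat >> h.py <<'E'
from scipy.spatial.transform import Rotation as R
def pose():
    s=arm.get_state(); M=R.from_quat(np.array(s['tool_rot'])[[1,2,3,0]]).as_matrix()
    print('t',s['time'],'pos',np.round(s['tool_pos'],4),'yaw',np.degrees(np.arctan2(M[1,0],M[0,0])).round(1),'ydir',np.round(M[:,1],3),'F',np.round(s['ft_force'],1),'T',np.round(s['wrist_torque'],2),'w',round(float(s['gripper_width']),4),'q7',s['qpos'][6])
E
python3 - <<'E'
from h import *
pose(); C=np.array([.6458,.1957])
for n in('top','scene'):
    p,d=snap(n,n+'2');W=cloud(n,d)
    print(n,'disc',rect(W,C,.06,.155,.18),'discTop',rect(W,C,.06,.168,.18),'prongs',rect(W,C,.06,.13,.152),'grip',rect(W,C,.06,.1,.112),'lid',rect(W,C,.06,.085,.096))
a=cv2.imread('pics/scene2.png')[130:290,300:480];b=cv2.imread('pics/top2.png')[40:200,90:270]
cv2.imwrite('pics/c2.png',cv2.resize(np.hstack([a,b]),None,fx=2.2,fy=2.2))
E
```

```text
t 6.8 pos [0.6452 0.1946 0.1941] yaw 74.1 ydir [-0.002 -0.001 -1.   ] F [-0.4 -0.4 -1.1] T [-0.06  0.02  0.05] w 0.0216 q7 1.078866249474989
top disc (646, array([632. , 191.6,  66.1,  44.8, -80.5]), 'med z', 0.1725) discTop (569, array([632.1, 191.9,  65.6,  44.6, -80.5]), 'med z', 0.1727) prongs (25, array([616.8, 201.1,  40.9,   9.4,  87.6]), 'med z', 0.1443) grip (22, array([623.7, 202.8,   7.4,   7.1,  -8.5]), 'med z', 0.1062) lid (852, array([635.3, 190. ,  83.9,  62.4, -58.4]), 'med z', 0.0927)
scene disc (525, array([647.6, 189. ,  67.6,  57.9,  22.2]), 'med z', 0.1718) discTop (426, array([647.7, 189.3,  67.3,  57.5,  22.2]), 'med z', 0.1724) prongs (66, array([650.2, 179.4,  67.9,  34.4,  18.1]), 'med z', 0.1437) grip (76, array([647.5, 195.1,  51.5,   8.6, -13.4]), 'med z', 0.1054) lid (760, array([648.8, 190.3,  82.5,  78.2,  18.1]), 'med z', 0.092)
```

View pics/c2.png

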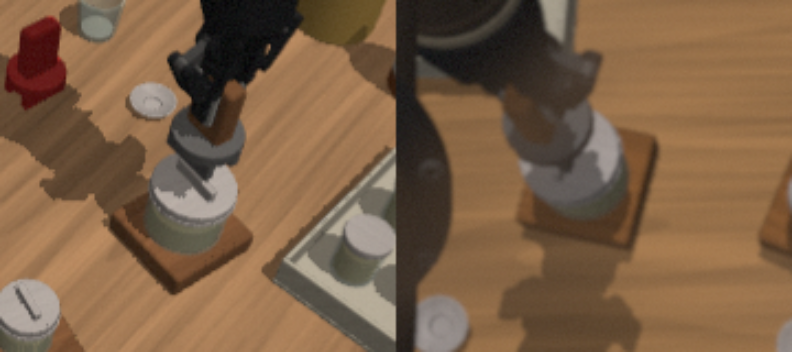

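The key hangs upright over the jar (left crop: disc (207,140), grip (195,180)). Next I'll fit the disc circle relative to the grip in each camera.

```bash
python3 - <<'E'
from h import *
from scipy.optimize import least_squares
C=np.array([.6458,.1957])
def fit(W,z0,z1,r,c0):
    m=(np.hypot(W[...,0]-C[0],W[...,1]-C[1])<.07)&(W[...,2]>z0)&(W[...,2]<z1)
    P=W[m][:,:2]
    # outermost points per angular bin
    q=P-c0; a=np.degrees(np.arctan2(q[:,1],q[:,0]))//10; rr=np.hypot(*q.T)
    B=np.array([P[a==k][np.argmax(rr[a==k])] for k in np.unique(a)])
    f=least_squares(lambda x:np.hypot(*(B-x).T)-r,c0,loss='soft_l1',f_scale=.001)
    return np.round(f.x*1000,1),len(B),np.round(np.sort(f.fun)[[0,-1]]*1000,1)
for n in('top','scene'):
    W=cloud(n,np.load(f'pics/{n}2.npz')['d']); print(n,'disc',fit(W,.168,.178,.034,C.copy()))
    W0=cloud(n,np.load(f'pics/{n}0.npz')['d']); print('lid before',fit(W0,.088,.096,.042,C.copy()),'handle',rect(W,C,.06,.182,.25))
E
```

```text
top disc (array([643.5, 194. ]), 22, array([-2. ,  0.4]))
lid before (array([644.9, 196.2]), 36, array([-0.7,  1.2])) handle (599, array([633.1, 198.2,  80.1,  28.9, -85.6]), 'med z', 0.2344)
scene disc (array([645.6, 194. ]), 27, array([-2.2,  1.6]))
lid before (array([647.2, 195.8]), 36, array([-2. ,  2.4])) handle (586, array([648.8, 193.6,  90.4,  41. ,  61. ]), 'med z', 0.2263)
```

Emit:
apply_moves:
  deltas:
    - [0.0022, 0, -0.0009, 0, 0.01]
    - [0, 0.01, 0, 0, 0.01]
    - [0, 0.01, 0, 0, 0.01]
    - [0, 0.008, 0, 0, 0.01]
    - [0, 0.006, 0, 0, 0.01]
    - [0, 0.005, 0, 0, 0.01]
    - [0, 0.003, 0, 0, 0.01]
    - [0, 0.002, 0, 0, 0.01]
    - [0, 0.001, 0, 0, 0.01]
    - [0, 0, 0, 0, 0.01]
    - [0, 0, 0, 0, 0.01]

```text
time: 8.0
tool_pos: [0.6474, 0.1966, 0.1506]
tool_rot: [-0.565, 0.565, 0.426, -0.425]
ft_force: [0.4, -0.2, -1.2]
gripper_width: 0.0213
```

```bash
python3 - <<'E'
from h import *
pose()
E
```

```text
t 8.0 pos [0.6474 0.1966 0.1506] yaw 74.0 ydir [ 0.  0. -1.] F [ 0.4 -0.2 -1.2] T [-0.    0.03  0.03] w 0.0213 q7 1.0866095710533594
```

Emit:
apply_moves:
  deltas:
    - [0, 0.0015, 0, 0, 0.01]
    - [0, 0.001, 0, 0, 0.01]
    - [0, 0.001, 0, 0, 0.01]
    - [0, 0, 0, 0, 0.01]

```text
time: 8.4
tool_pos: [0.6475, 0.1966, 0.1481]
tool_rot: [-0.565, 0.565, 0.426, -0.425]
ft_force: [-2.6, -0.3, 8.3]
gripper_width: 0.0213
```

```bash
python3 - <<'E'
from h import *
pose()
C=np.array([.6458,.1957])
for n in('top','scene'):
    p,d=snap(n,n+'3');W=cloud(n,d)
    print(n,'disc',rect(W,C,.06,.118,.135))
a=cv2.imread('pics/scene3.png')[130:290,300:480];b=cv2.imread('pics/top3.png')[40:200,90:270]
cv2.imwrite('pics/c3.png',cv2.resize(np.hstack([a,b]),None,fx=2.2,fy=2.2))
E
```

```text
t 8.4 pos [0.6475 0.1966 0.1481] yaw 74.0 ydir [ 0.001  0.001 -1.   ] F [-2.6 -0.3  8.3] T [-0.33  0.8   0.02] w 0.0213 q7 1.0876206019088326
top disc (533, array([632.7, 195. ,  68.2,  42.8, -84.3]), 'med z', 0.1264)
scene disc (456, array([649.8, 190. ,  67.5,  56.6,  19.3]), 'med z', 0.1258)
```

View pics/c3.png

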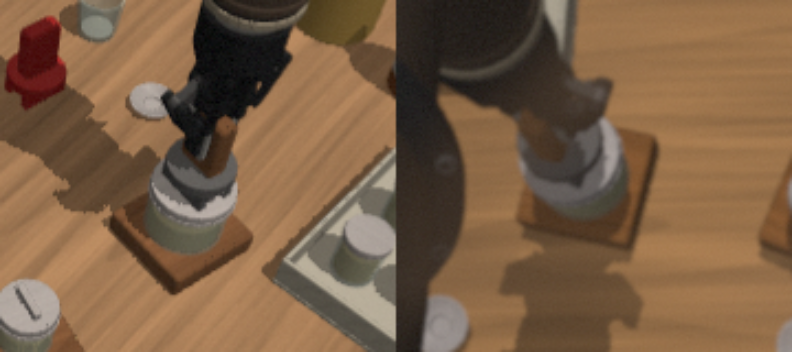

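The key is seated: disc top at z 0.126, which is lid 0.092 plus 34 mm, with about 9 N of contact. It is centred within about 1 mm and yawed about −16°, like the grip. Next: turn clockwise.

Emit:
apply_moves:
  deltas:
    - [0, 0, 0, 0.06, 0.01]
    - [0, 0, 0, 0.06, 0.01]
    - [0, 0, 0, 0.06, 0.01]
    - [0, 0, 0, 0.06, 0.01]
    - [0, 0, 0, 0.06, 0.01]
    - [0, 0, 0, 0.06, 0.01]
    - [0, 0, 0, 0.06, 0.01]
    - [0, 0, 0, 0.06, 0.01]
    - [0, 0, 0, 0.06, 0.01]
    - [0, 0, 0, 0.06, 0.01]

```text
time: 9.5
tool_pos: [0.6482, 0.1955, 0.1481]
tool_rot: [-0.665, 0.666, 0.239, -0.238]
ft_force: [-1.5, -3.1, 6.4]
gripper_width: 0.0215
```

```bash
python3 -c "
from h import *
pose()"
```

```text
t 9.5 pos [0.6482 0.1955 0.1481] yaw 39.4 ydir [ 0.002 -0.001 -1.   ] F [-1.5 -3.1  6.4] T [-0.94  0.36  0.16] w 0.0215 q7 0.5762718063036448
```

Emit:
apply_moves:
  deltas:
    - [0, 0, 0, 0.06, 0.01]
    - [0, 0, 0, 0.06, 0.01]
    - [0, 0, 0, 0.06, 0.01]
    - [0, 0, 0, 0.06, 0.01]
    - [0, 0, 0, 0.06, 0.01]
    - [0, 0, 0, 0.06, 0.01]
    - [0, 0, 0, 0.06, 0.01]
    - [0, 0, 0, 0.06, 0.01]

```text
time: 10.3
tool_pos: [0.6475, 0.1949, 0.1481]
tool_rot: [-0.703, 0.704, 0.073, -0.073]
ft_force: [-3.8, -4.0, 9.6]
gripper_width: 0.0214
```

```bash
python3 -c "
from h import *
pose()"
```

```text
t 10.3 pos [0.6475 0.1949 0.1481] yaw 11.9 ydir [ 0.001 -0.001 -1.   ] F [-3.8 -4.   9.6] T [-1.17  1.1   0.09] w 0.0214 q7 0.17187654739192934
```

Emit:
apply_moves:
  deltas:
    - [0, 0, 0, 0.04, 0.01]
    - [0, 0, 0, 0.04, 0.01]
    - [0, 0, 0, 0.03, 0.01]

```text
time: 10.6
tool_pos: [0.6473, 0.1948, 0.1481]
tool_rot: [-0.706, 0.707, 0.035, -0.035]
ft_force: [-4.2, -4.5, 10.6]
gripper_width: 0.0211
```

```bash
python3 -c "
from h import *
pose()"
```

```text
t 10.6 pos [0.6473 0.1948 0.1481] yaw 5.6 ydir [ 0.    -0.001 -1.   ] F [-4.2 -4.5 10.6] T [-1.24  1.17  0.17] w 0.0211 q7 0.0801789290843233
```

Emit:
apply_moves:
  deltas:
    - [0, 0, 0, 0.03, 0.01]
    - [0, 0, 0, 0.03, 0.01]

```text
time: 10.8
tool_pos: [0.6472, 0.1948, 0.1481]
tool_rot: [-0.707, 0.707, 0.014, -0.014]
ft_force: [-5.3, -4.7, 11.3]
gripper_width: 0.0215
```

```bash
python3 -c "
from h import *
pose()"
```

```text
t 10.8 pos [0.6472 0.1948 0.1481] yaw 2.2 ydir [ 0.    -0.001 -1.   ] F [-5.3 -4.7 11.3] T [-1.23  1.34  0.19] w 0.0215 q7 0.03015817766759795
```

Emit:
apply_moves:
  deltas:
    - [0, 0, 0, 0.03, 0.01]
    - [0, 0, 0, 0.02, 0.01]

```text
time: 11.0
tool_pos: [0.6471, 0.1948, 0.1481]
tool_rot: [-0.707, 0.708, -0.004, 0.004]
ft_force: [-5.7, -5.2, 10.4]
gripper_width: 0.0213
```

```bash
python3 -c "
from h import *
pose()"
```

```text
t 11.0 pos [0.6471 0.1948 0.1481] yaw -0.6 ydir [-0.    -0.001 -1.   ] F [-5.7 -5.2 10.4] T [-1.18  1.39  0.12] w 0.0213 q7 -0.011657890170001718
```

Emit:
apply_moves:
  deltas:
    - [0, 0, 0, 0.03, 0.01]
    - [0, 0, 0, 0.02, 0.01]

```text
time: 11.2
tool_pos: [0.6467, 0.1948, 0.1481]
tool_rot: [-0.706, 0.707, -0.022, 0.021]
ft_force: [-8.0, -5.3, 12.9]
gripper_width: 0.0213
```

```bash
python3 -c "
from h import *
pose()"
```

```text
t 11.2 pos [0.6467 0.1948 0.1481] yaw -3.5 ydir [-0.001 -0.001 -1.   ] F [-8.  -5.3 12.9] T [-1.3   1.93  0.73] w 0.0213 q7 -0.053156220172901905
```

Emit:
apply_moves:
  deltas:
    - [0, 0, 0, 0.03, 0.01]
    - [0, 0, 0, 0, 0.01]

```text
time: 11.4
tool_pos: [0.6467, 0.1951, 0.1481]
tool_rot: [-0.706, 0.707, -0.032, 0.031]
ft_force: [-7.6, -4.3, 12.7]
gripper_width: 0.0212
```

```bash
python3 - <<'E'
from h import *
pose()
C=np.array([.6458,.1957])
for n in('top','scene'):
    p,d=snap(n,n+'4');W=cloud(n,d)
    print(n,'disc',rect(W,C,.06,.118,.135))
a=cv2.imread('pics/scene4.png')[130:290,300:480];b=cv2.imread('pics/top4.png')[40:200,90:270]
cv2.imwrite('pics/c4.png',cv2.resize(np.hstack([a,b]),None,fx=2.2,fy=2.2))
E
```

```text
t 11.4 pos [0.6467 0.1951 0.1481] yaw -5.1 ydir [-0.001 -0.002 -1.   ] F [-7.6 -4.3 12.7] T [-1.22  1.72  1.06] w 0.0212 q7 -0.07750484516034113
top disc (523, array([638.7, 183.1,  67.2,  41.6, -26.9]), 'med z', 0.1265)
scene disc (458, array([648.7, 189.7,  66.8,  57.6,  15.9]), 'med z', 0.126)
```

View pics/c4.png

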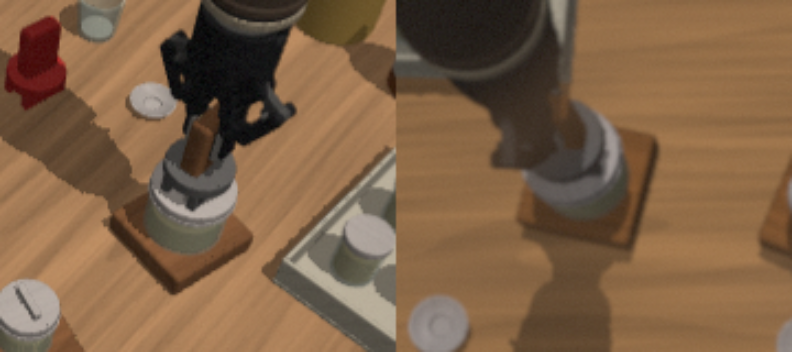

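The wrist torque jumped from about 0.15 to 1.06 N m at a key turn of 1.36 rad, so the lid is at its stop. The key is still fully down, disc top at 0.126. I'll relieve the torque, check, then release.

Emit:
apply_moves:
  deltas:
    - [0, 0, 0, -0.04, 0.01]
    - [0, -0.0005, 0, -0.03, 0.01]
    - [0, -0.0005, 0, 0, 0.01]
    - [0, 0, 0, 0, 0.01]

```text
time: 11.9
tool_pos: [0.6471, 0.1961, 0.1481]
tool_rot: [-0.707, 0.707, -0.007, 0.007]
ft_force: [-2.8, -2.9, 5.3]
gripper_width: 0.0212
```

```bash
python3 -c "
from h import *
pose()"
```

```text
t 11.9 pos [0.6471 0.1961 0.1481] yaw -1.2 ydir [-0. -0. -1.] F [-2.8 -2.9  5.3] T [-0.73  0.78  0.11] w 0.0212 q7 -0.020522146392504163
```

Emit:
apply_moves:
  deltas:
    - [0, 0, 0, 0, 0.026]
    - [0, 0, 0, 0, 0.03]
    - [0, 0, 0, 0, 0.04]
    - [0, 0, 0, 0, 0.05]
    - [0, 0, 0, 0, 0.05]
    - [0, 0, 0, 0, 0.05]
    - [0, -0.005, 0, 0, 0.05]
    - [0, -0.01, 0, 0, 0.05]
    - [0, -0.02, 0, 0, 0.05]
    - [0, -0.02, 0, 0, 0.05]
    - [0, -0.02, 0, 0, 0.05]
    - [0, -0.02, 0, 0, 0.05]
    - [0, -0.02, 0, 0, 0.05]
    - [0, 0, 0, 0, 0.05]

```text
time: 13.3
tool_pos: [0.6488, 0.1964, 0.2668]
tool_rot: [0.708, -0.706, 0.005, -0.009]
ft_force: [0.4, -0.8, -0.5]
gripper_width: 0.0501
```

Emit:
apply_moves:
  deltas:
    - [0, 0, 0.02, 0, 0.05]
    - [0, 0, 0.02, 0, 0.05]
    - [0, 0, 0.02, 0, 0.05]
    - [0, 0, 0.02, 0, 0.05]
    - [0, 0, 0.02, 0, 0.05]
    - [0, 0, 0.02, 0, 0.05]
    - [0, 0, 0.02, 0, 0.05]
    - [0, 0, 0.02, 0, 0.05]
    - [0, 0, 0, 0, 0.05]

```text
time: 14.2
tool_pos: [0.6491, 0.3616, 0.2618]
tool_rot: [0.708, -0.707, 0.005, -0.005]
ft_force: [-0.1, 1.0, -1.1]
gripper_width: 0.05
```

```bash
python3 - <<'E'
from h import *
pose()
C=np.array([.6458,.1957])
for n in('top','scene'):
    p,d=snap(n,n+'5');W=cloud(n,d)
    print(n,'handle',rect(W,C,.06,.185,.2),'disc',rect(W,C,.06,.118,.135))
a=cv2.imread('pics/scene5.png')[130:290,300:480];b=cv2.imread('pics/top5.png')[40:200,90:270]
cv2.imwrite('pics/c5.png',cv2.resize(np.hstack([a,b]),None,fx=2.2,fy=2.2))
E
```

```text
t 14.2 pos [0.6491 0.3616 0.2618] yaw -0.8 ydir [-0.001  0.001 -1.   ] F [-0.1  1.  -1.1] T [ 0.01 -0.01  0.02] w 0.05 q7 -0.2905147823984949
top handle (361, array([645.5, 194.7,  41.3,  22.1, -89.8]), 'med z', 0.1922) disc (649, array([640.2, 192.7,  67.4,  56.2, -57.2]), 'med z', 0.1267)
scene handle (196, array([647.3, 195.5,  44.6,  23.1,  89.5]), 'med z', 0.1914) disc (486, array([648.7, 192.7,  66.9,  60.5,  23.8]), 'med z', 0.1258)
```

View pics/c5.png

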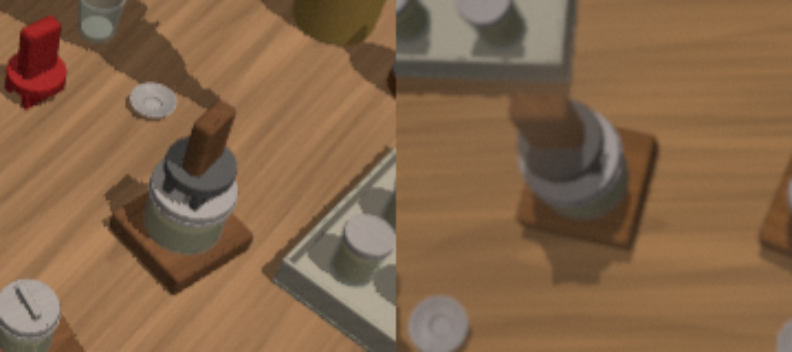

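The key stands upright and centred on the lid with its handle top at z 0.192, and the gripper is clear of it.

```bash
python3 -c "
from bench import arm
print(arm.job_done())"
```

```text
the job is handed in; nothing more can be done
None
```

The big jar's lid is turned clockwise to its stop, and the key stands upright on it with the gripper well clear. I handed the job in at about 14 s.

- **Seating:** The key went over the grip, centred to about 1 mm and aligned with it. It was fully down, with the disc top at z 0.126 m as expected and about 9 N of contact, before any turning.
- **Turning:** I turned it clockwise about 1.36 rad with the key alone. The torque stayed around 0.1–0.2 N m, then rose to 1.06 N m at the stop. That fits 0.3 rad of play plus about 1.05 rad of lid travel.
- **Release:** I backed the key off slightly within its play to take the load off, then opened the gripper and moved away.
- **Last checks:** The handle top is at z 0.192 m, and the handle is centred within about 1.5 mm of the lid axis in both cameras. The other objects in view looked undisturbed.
- **Not checked directly:** The lid's final angle is inferred from the torque rise and the key's turn, because the key hides the grip. The two cameras differ by about 2 mm in x, which is within their calibration.

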